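Gauge the depth of a bench bath and lock the reading

ROBOT

A 6-joint arm with a two-finger parallel gripper is mounted at the origin on the work surface. World frame = base frame: x ahead of the robot, y to its left, z up, the work surface at z = 0. Lengths are in m, angles in rad, forces in N, time in s.
With the tool pointing down it reaches from about 0.35 to 0.85 m from the base axis. Payload 8.1 kg.
Tool frame: the origin (TCP) lies between the finger pads; the fingertips stand 11 mm ahead of it and the grasp point (between the pads) lies 8 mm behind it; y points along the fingers, x is the direction in which the jaws open and shut, and the axes are right-handed (so a half turn about y gives the same grasp; the last joint's range is limited). The gripper opens to 93 mm and grips with 3 to 60 N. Pads are 15 mm wide; open, the fingers measure 128 mm over their backs; the gripper's body (75 mm by 188 mm) begins 65 mm behind the grasp point.
Start: joints at [-1.212, 0.13, 1.488, -0, 1.523, -0.085], TCP at [0.258, -0.542, 0.23] pointing down, gripper open.
Joint ranges: [-2.96, 2.96], [-0.89, 2.26], [0.02, 2.5], [-1.34, 4.48], [0, 2.73], [-2.66, 2.66]. Speed limits (rad/s): [2.39, 2.39, 2.79, 3.14, 3.14, 3.14].

INTERFACE

Orientations are given as a rotation vector (axis times angle).
In Python, from plant import readout, optics, robot gives the robot as it stands.
- The arm moves only by the shell command python3 -m creep 'ROWS' [FORCE]. ROWS is JSON, a list that holds one entry, the list of rows, each a list of 7 numbers: the closure, from 0 (fully open) to 1 (shut), then the shift along the tool's x, y, z in cm, then the turn, a rotation vector about the tool's x, y, z in degrees. In form: [[[grip, x, y, z, wx, wy, wz], ...]]. A call has exactly 8 rows; each row shifts and turns the pose as measured when the row begins, along the tool's axes as they then stand; what a row does not reach is not made up. A row lasts 1/10 s, in which the tool goes at most 50 mm and 8.59 degrees, less where a joint would pass 70% of its speed; a pose out of reach is approached as far as the arm can. A call is refused whole if a number of a shift passes 5 or a number of a turn 8.59, either way. A call with a gripper value outside its range is refused whole. The fingers move at their own pace and stop on an object; FORCE is the grip in N (left out, the last holds). Time passes only in rows, so rows that do not move let the fingers close, or fill a call up. It gives the time, the measured TCP pose, the force and the opening at its end, in the units of the state.
- readout.read_state(): the state, without advancing time (a new reading comes with each control period).
- optics.read_camera(name): name is "scene" or "top" or "wrist"; returns a dict with "frame" (384x512x3 uint8, red, green, blue), "depth" (384x512 float32, m along the optical axis (not along the pixel's ray), 0 where there is no reading), "intrinsics" (3x3 intrinsics, pixels), "dist_coeffs" ([k1, k2, p1, p2, k3] as OpenCV has them; the pictures are not rectified), "R" (3x3) and "t" (3): a world point X has camera coordinates R X + t. Camera axes: x right, y down, z forward; pixel columns grow to the right and rows downward; lengths in m; the calibration is good to about 2 mm. A picture is of the moment at which its call begins.
- robot.close_job(): hands the job in, once; it reports no verdict.
The state is a dict: "t": time; "q": joint angles; "dq": joint speeds; "joint_torque": joint torques, N m; "tool_pos": TCP position; "orientation": TCP orientation; "force": force on the tool from outside, world axes, zero at the start; "wrist_torque": the same for the moment, N m; "opening": finger opening in m.
Only numpy, scipy, OpenCV 4.12 (cv2) and the standard library are available. Lean on these libraries where they do the work, as an engineer would, in place of code of your own. Each camera call takes 0.05 s, during which the arm holds its last target. There are 200 camera calls.

TASK

Take the depth of the empty bench bath: set the depth gauge flat across the middle of the bath's mouth, with its bar spanning the longer way, and push its sliding probe down gently by the black knob until it touches the tray inside. Then lock the probe at that height by squeezing the lock lever's post fully towards the fixed post beside it, let go and leave the gauge standing there; do not disturb the other things on the bench.

Things in the scene. Friction and masses are not known exactly. Their poses are not given: they have to be found in the camera images.
- gauge: Depth gauge, loose, 0.55 to 0.8 kg in all: a flat aluminium bar (bridge) 190 mm long (its y axis), 40 mm wide (x), 18 mm thick, with a small guide block in the middle, 40 mm high over all, through which the upright probe slides. It starts standing flat on the bench. Origin: middle of the bar's underside, on the probe's axis; z points up. On the +y half of the bar stand the lock lever and a fixed post.
- probe (a joint): Slide of the probe in the gauge, m: 0 = tip flush with the bar's underside, positive = tip that far below the underside, negative = drawn up. Range -0.030 to 0.072, end stops at both. It stays where it is left (about 2.5 N of friction, the probe weighs 0.1 kg); if the gauge is lifted by the knob, the heavier bar sinks along the probe until it hangs on the end stop at -0.030. It starts between -0.030 and 0 and unlocked. When locked the cam holds it fast.
- probe_knob (a point): Centre of the black round knob on top of the probe: 30 mm diameter, 35 mm high (17.5 mm above and below this point), a plain grip, on the gauge's z axis, 127.5 mm above the probe's tip. The probe below it is a 12 mm square steel rod.
- probe_tip (a point): Centre of the probe's flat lower end (12 mm square).
- lock_lever (a joint): Turn of the lock lever about its upright pivot, rad: 0 = fully open, 0.557 = fully locked (end stop). It starts open, 0 to 0.1, and stays where left. From about 0.35 on, its cam presses on the probe; at the lever's post that takes a few newtons (under 20 N).
- lever_post (a point): Point on the upright post (12 mm diameter) at the free end of the lock lever, 60 mm above the bar's underside, 14 mm below the post's top. The post's top is 74 mm above the bar's underside; its free part reaches down to the lever's arm, about 35 mm above it. It moves on an arc of 53 mm radius about the pivot, which lies at x 0, y +24 mm of the gauge: from x +25, y +71 mm (open) to x -3, y +77 mm (locked).
- fixed_post (a point): Point on the upright post fixed to the gauge's bar (12 mm diameter, at x -16, y +76 mm of the gauge), 60 mm above the bar's underside; the post's top is 74 mm above it. Squeezing the lever post and this post together between the fingers (about 53 mm over both when open, 25 mm when locked) closes the lock.
- bath: Heavy bench bath, fixed: white box 180 mm (x) by 200 mm (y), 100 mm high, with an empty steel-lined basin open at the top; mouth 110 mm (x) by 130 mm (y), flat rim 35 mm wide. Origin: centre of its underside.
- bath_mouth (a point): Centre of the bath's mouth, level with the rim's top, 100 mm above the bench.
- tray: Flat steel tray fixed inside the basin, filling it. Origin: centre of its upper face, on the bath's axis; that face, the bottom to be touched, lies 30 to 65 mm below the rim, differently each time.
- tip_rack: Bystander, loose: white pipette tip rack 85 by 122 by 62 mm. Origin: centre of its underside.
- jar: Bystander, loose: white jar, 90 mm diameter, 130 mm high, with a black cap. Origin: centre of its underside.
- pipette: Bystander, loose: grey and white hand pipette, about 240 mm long, lying on the bench. Origin: near its middle, at bench height.
Not all that is in view belongs to the job. Of the things that look like the gauge, the smallest one is meant.

How it is judged:
On the way, in this order (a step that is already met when the one before it is completed fails the run):
1. the gauge's bar stands flat across the bath's mouth, the probe still clear of the tray (z of gauge in the frame of bath_mouth between -0.003 and 0.003 m and angle between gauge's own z axis and vertical below 0.04 rad and horizontal distance between gauge and bath_mouth below 0.03 m and z of probe_tip in the frame of tray above 0.003 m), for 0.05 s.
2. the probe's tip is lowered onto the tray while the lock is still open (z of probe_tip in the frame of tray below 0.002 m and value of joint lock_lever below 0.35 rad and z of gauge in the frame of bath_mouth below 0.003 m), for 0.1 s.
3. the lock is closed with the tip still on the tray (value of joint lock_lever above 0.47 rad and z of probe_tip in the frame of tray below 0.002 m), for 0.2 s.
At the end, for the whole second after the job is handed in: Gauge flat on the rim (within 2 mm, tilt under 0.03 rad), probe within 30 mm of the mouth's centre, bar within 0.35 rad of the bath's y, probe tip within 2 mm of the tray, lock lever past 0.47 rad, all at rest (all of step 3 and z of gauge in the frame of bath_mouth between -0.002 and 0.002 m and angle between gauge's own z axis and vertical below 0.03 rad and horizontal distance between gauge and bath_mouth below 0.03 m and angle between the y axis of gauge and the y axis of bath, either way round below 0.35 rad and linear speed of gauge below 0.01 m/s); the robot touches nothing.
It fails at once if the probe is rammed onto the tray with more than 35 N (contact force between probe and tray above 35 N).
It fails at once if the tip rack is pushed away by more than 30 mm (distance of tip_rack from where it was at the start of the episode above 0.03 m).
It fails at once if the jar is pushed away by more than 30 mm (distance of jar from where it was at the start of the episode above 0.03 m).
It fails at once if the pipette is pushed away by more than 30 mm (distance of pipette from where it was at the start of the episode above 0.03 m).
It fails at once if the gauge is tipped over (angle between gauge's own z axis and vertical above 0.6 rad).
It also fails if it takes over 58 s, if anything falls off the work surface, if the arm or the gripper's body presses on something with over 40 N, if the wrist force passes 120 N, or if a joint passes its speed limit or range.

## Working session

There is one attempt and no reset: what is moved stays moved. The work goes in short steps, Python scripts to look and compute and a shell command to move; the robot and the scene stay as the last step left them, time stands still between calls to the robot, and variables do not carry over. Pictures are saved under pics/ and viewed, about 8 in all and at most 12, crops included, and the job is handed in when it is done.

```bash
ls; mkdir -p pics; cat > h.py <<'E'
import numpy as np, cv2, json
from plant import readout, optics, robot
def cam(n):
    c=optics.read_camera(n); np.savez('/tmp/%s.npz'%n,**{k:np.array(v) for k,v in c.items()}); return c
def load(n): return dict(np.load('/tmp/%s.npz'%n))
def save(img,n): cv2.imwrite('pics/'+n,np.ascontiguousarray(img[:,:,::-1]))
def und(c,uv): return cv2.undistortPoints(np.array(uv,float).reshape(-1,1,2),c['intrinsics'],c['dist_coeffs']).reshape(-1,2)
def ray(c,uv,z):
    n=und(c,uv); d=np.c_[n,np.ones(len(n))]@c['R']; o=-c['R'].T@c['t']
    return o+d*((z-o[2])/d[:,2])[:,None]
def pts(c,uv):
    uv=np.array(uv,int).reshape(-1,2); n=und(c,uv); D=c['depth'][uv[:,1],uv[:,0]]
    return (np.c_[n,np.ones(len(n))]*D[:,None]-c['t'])@c['R']
def proj(c,X): return cv2.projectPoints(np.array(X,float).reshape(-1,1,3),cv2.Rodrigues(c['R'])[0],c['t'],c['intrinsics'],c['dist_coeffs'])[0].reshape(-1,2)
E
python3 - <<'E'
from h import *
np.set_printoptions(precision=3,suppress=True)
a=cam('scene');b=cam('top')
i=np.hstack([a['frame'],b['frame']])
save(a['frame'],'s1.png');save(b['frame'],'t1.png')
for c in(a,b): print(c['intrinsics'].tolist(),c['dist_coeffs'],c['R'],c['t'],-c['R'].T@c['t'])
s=readout.read_state();print(s)
E
```

```text
pics
[[405.5728288538304, 0.0, 254.5948982785425], [0.0, 405.5728288538304, 193.01959191330036], [0.0, 0.0, 1.0]] [-0.088  0.     0.     0.     0.   ] [[ 0.258  0.966  0.003]
 [ 0.602 -0.159 -0.782]
 [-0.755  0.204 -0.623]] [-0.148 -0.249  1.71 ] [ 1.48  -0.244  0.871]
[[435.83165790766765, 0.0, 259.5394675494497], [0.0, 435.83165790766765, 193.96365833135778], [0.0, 0.0, 1.0]] [-0.158  0.     0.     0.     0.   ] [[ 0.017 -1.    -0.005]
 [-0.975 -0.016 -0.221]
 [ 0.221  0.009 -0.975]] [-0.006  0.596  1.5  ] [ 0.251 -0.01   1.594]
{'t': 0.1, 'q': array([-1.212,  0.131,  1.489, -0.   ,  1.523, -0.085]), 'dq': array([ 0.001, -0.001, -0.004,  0.002,  0.001,  0.001]), 'joint_torque': array([  0.001, -56.134, -49.31 ,   0.077,   0.029,  -0.   ]), 'tool_pos': array([ 0.257, -0.541,  0.229]), 'orientation': array([-1.386,  0.877, -0.875]), 'force': array([ 0.033, -0.741,  0.125]), 'wrist_torque': array([-0.004, -0.01 ,  0.004]), 'opening': 0.09327666453833466}
```

View pics/s1.png

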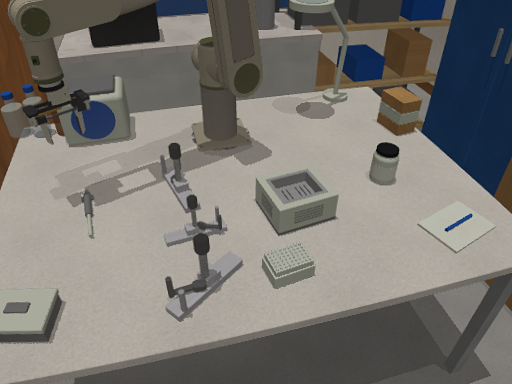

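View pics/t1.png

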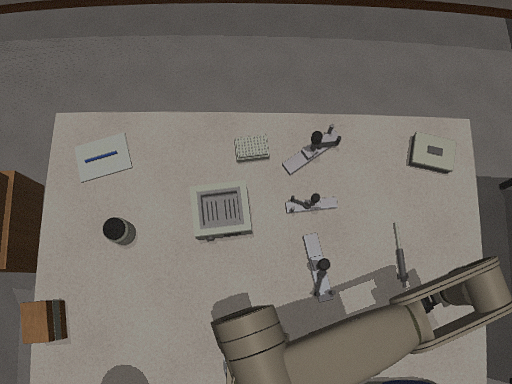

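The scene shows three gauge-like things, in top-camera pixels: A about (312,150), B about (312,205) and C about (318,268). The bath is at (221,210), the rack at (252,148), the jar at (117,230) and the pipette at (401,255). Next I measure the bars and make close crops.

```bash
python3 - <<'E'
from h import *
from scipy.spatial.transform import Rotation as Ro
np.set_printoptions(precision=3,suppress=True)
s=readout.read_state();print(Ro.from_rotvec(s['orientation']).as_matrix())
c=load('top')
f=c['frame']
x0,x1,y0,y1=275,350,120,305
v,u=np.mgrid[0:384,0:512]
P=pts(c,np.c_[u.ravel(),v.ravel()]).reshape(384,512,3)
d=c['depth']>0
Z=np.where(d,P[...,2],0)
print('table z',np.median(Z[180:190,290:300]))
m=((Z>0.012)&(Z<0.023)).astype(np.uint8); 
for n,(a,b,e,g) in {'A':(275,350,120,178),'B':(275,350,182,218),'C':(295,345,225,305)}.items():
    k=np.zeros_like(m);k[e:g,a:b]=m[e:g,a:b]
    Q=P[k>0][:,:2]; r=cv2.minAreaRect(Q.astype(np.float32)); print(n,len(Q),r, 'maxz',Z[e:g,a:b].max())
# bath rim
m=((Z>0.09)&(Z<0.11)).astype(np.uint8);k=np.zeros_like(m);k[175:245,180:260]=m[175:245,180:260]
Q=P[k>0]; print('bath',len(Q),cv2.minAreaRect(Q[:,:2].astype(np.float32)),np.median(Q[:,2]))
k=P[195:225,208:235]; print('tray z pct',np.percentile(k[...,2],[2,10,25,50,75,90]))
crop=f[110:310,180:355]
save(cv2.resize(crop,None,fx=3,fy=3,interpolation=cv2.INTER_CUBIC),'t1c.png')
E
```

```text
[[ 0.429 -0.001  0.903]
 [-0.903  0.002  0.429]
 [-0.002 -1.     0.   ]]
table z -0.00019908850137771524
A 278 ((0.7742207646369934, -0.1864210069179535), (0.053304918110370636, 0.248358815908432), 36.218833923339844) maxz 0.1931463331058596
B 322 ((0.588405966758728, -0.18486571311950684), (0.07445909827947617, 0.19136910140514374), 8.097209930419922) maxz 0.15375850974365596
C 332 ((0.3447404205799103, -0.2229585349559784), (0.24765954911708832, 0.1326286792755127), 0.465436726808548) maxz 0.19274741158128988
bath 1813 ((0.5401260852813721, 0.14299485087394714), (0.1827922910451889, 0.201162189245224), 8.110086441040039) 0.10087811546320383
tray z pct [0.057 0.06  0.062 0.064 0.067 0.071]
```

View pics/t1c.png

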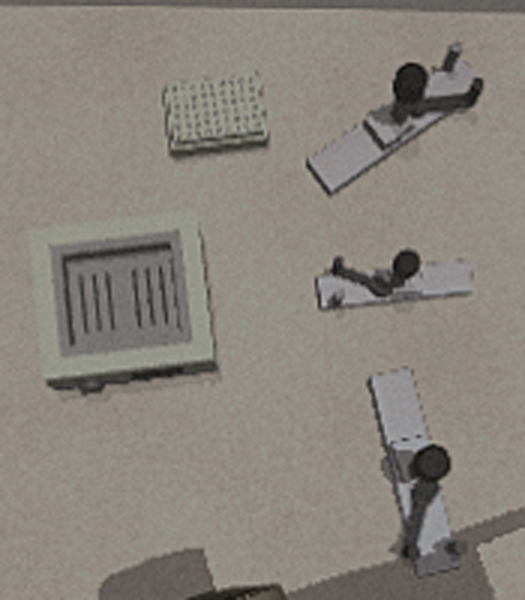

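Bar B measures about 191 mm, against about 248 mm for A and C, and its knob top is at z of about 0.154. So B is the gauge, with its lever end on the +y side. Next I find B's knob centre and yaw accurately, and the bath's too.

```bash
python3 - <<'E'
from h import *
np.set_printoptions(precision=4,suppress=True)
v,u=np.mgrid[0:384,0:512]
for n,box in (('top',(275,350,182,218)),('scene',(155,235,190,245))):
    c=load(n); P=pts(c,np.c_[u.ravel(),v.ravel()]).reshape(384,512,3); Z=np.where(c['depth']>0,P[...,2],0)
    a,b,e,g=box; B=np.zeros(Z.shape,bool);B[e:g,a:b]=1
    B&=(abs(P[...,0]-.59)<.09)&(abs(P[...,1]+.185)<.12)
    k=B&(Z>.112); K=P[k]; print(n,'knob n',len(K),K.max(0),K.min(0),'zmax p95',np.percentile(K[:,2],95))
    t=K[K[:,2]>np.percentile(K[:,2],95)-.006]; print(' top face mean',t.mean(0),len(t))
    uv=np.c_[u[k],v[k]]
    print(' pixel bounds',uv.min(0),uv.max(0),cv2.minEnclosingCircle(uv.astype(np.float32)))
    m=B&(abs(Z-.018)<.004)&(c['frame'].mean(2)>110); Q=P[m][:,:2].astype(np.float32); print(' bar',len(Q),cv2.minAreaRect(Q),cv2.fitLine(Q,cv2.DIST_HUBER,0,.001,.001).ravel())
    p=B&(Z>.05)&(Z<.085)&(P[...,1]>-.14); print(' posts',np.c_[P[p],u[p],v[p]][:30])
c=load('top');P=pts(c,np.c_[u.ravel(),v.ravel()]).reshape(384,512,3)
# bath rim contours at rim height by rays
m=(abs(P[...,2]-.1)<.008)&(c['frame'].mean(2)>100);k=np.zeros(m.shape,np.uint8);k[175:245,180:260]=m[175:245,180:260]
cs,h=cv2.findContours(k,cv2.RETR_CCOMP,cv2.CHAIN_APPROX_NONE)
for q in cs:
    if len(q)>60:
        W=ray(c,q.reshape(-1,2),.1)[:,:2].astype(np.float32); print('rim',len(q),cv2.minAreaRect(W))
E
```

```text
top knob n 73 [ 0.5858 -0.1726  0.1538] [ 0.5579 -0.1996  0.1156] zmax p95 0.15206924214923523
 top face mean [ 0.5714 -0.1884  0.1497] 30
 pixel bounds [311 193] [319 202] ((314.96807861328125, 197.3297882080078), 4.782958984375)
 bar 221 ((0.5728757381439209, -0.1880168318748474), (0.04056284576654434, 0.18931758403778076), 7.73370361328125) [ 0.1311 -0.9914  0.5736 -0.2016]
 posts [[  0.5926  -0.1119   0.0745 292.     195.    ]
 [  0.593   -0.1156   0.0729 293.     195.    ]
 [  0.59    -0.1086   0.0692 291.     196.    ]
 [  0.5876  -0.1115   0.0804 292.     196.    ]
 [  0.589   -0.1155   0.0742 293.     196.    ]
 [  0.589   -0.119    0.0745 294.     196.    ]
 [  0.5859  -0.1085   0.0712 291.     197.    ]
 [  0.5852  -0.1119   0.0746 292.     197.    ]
 [  0.586   -0.1157   0.0714 293.     197.    ]
 [  0.585   -0.1093   0.0585 291.     198.    ]
 [  0.5835  -0.1125   0.0658 292.     198.    ]
 [  0.5819  -0.1155   0.0735 293.     198.    ]
 [  0.5833  -0.1172   0.0501 293.     199.    ]
 [  0.5525  -0.1119   0.0744 292.     206.    ]
 [  0.5536  -0.1158   0.0693 293.     206
[... 1888 characters left out ...]
  -0.1091   0.0572 218.     211.    ]
 [  0.5525  -0.1189   0.0574 215.     212.    ]
 [  0.5567  -0.1164   0.0605 216.     212.    ]
 [  0.5513  -0.1126   0.055  217.     212.    ]
 [  0.5485  -0.1091   0.0519 218.     212.    ]
 [  0.5506  -0.1127   0.0504 217.     213.    ]
 [  0.5519  -0.1099   0.0509 218.     213.    ]
 [  0.5826  -0.1145   0.0741 218.     214.    ]
 [  0.5869  -0.1183   0.0746 217.     215.    ]
 [  0.5876  -0.1155   0.0746 218.     215.    ]]
rim 215 ((0.5390697717666626, 0.14279085397720337), (0.18194374442100525, 0.20103923976421356), 8.091849327087402)
rim 138 ((0.5382348299026489, 0.14263653755187988), (0.11958806216716766, 0.13969026505947113), 8.233750343322754)
```

```bash
cat > g.py <<'E'
# tool-frame offsets (cm) from measured pose to a TCP goal, and yaw error (deg, about tool y)
from h import *
from scipy.spatial.transform import Rotation as Ro
import sys
def go(x,y,z,yaw=None):
    s=readout.read_state(); R=Ro.from_rotvec(s['orientation']).as_matrix()
    d=R.T@(np.array([x,y,z])-s['tool_pos'])*100
    a=np.degrees(np.arctan2(R[1,0],R[0,0]))
    print('t %.1f'%s['t'],'pos',s['tool_pos'].round(4),'d_tool cm',d.round(2),'yaw',round(a,2),'turn_y',None if yaw is None else round(-(yaw-a),2),'tilt',R[2].round(3),'open',round(s['opening'],4),'F',s['force'].round(2),'q',s['q'].round(2))
if __name__=='__main__': go(*map(float,sys.argv[1:]))
E
python3 -m creep '[[[0,0,-0.5,0,0,-8.5,0],[0,0,-0.5,0,0,-8.5,0],[0,0,-0.5,0,0,-8.5,0],[0,0,-0.5,0,0,-8.5,0],[0,0,-0.5,0,0,-8.5,0],[0,0,-0.5,0,0,-8.5,0],[0,0,0,0,0,-8.5,0],[0,0,0,0,0,-8.5,0]]]' 30; python3 g.py 0.573 -0.187 0.25 7.5
```

```text
t: 0.9
tool_pos: [0.2566, -0.5389, 0.2544]
orientation: [-1.559, -0.057, 0.063]
force: [-0.8, 0.8, 0.4]
opening: 0.0929
t 0.9 pos [ 0.2566 -0.5389  0.2544] d_tool cm [34.24  0.69 32.67] yaw 4.37 turn_y -3.13 tilt [-0.003 -1.     0.011] open 0.0929 F [-0.84  0.8   0.44] q [-1.21  0.12  1.45  0.    1.58 -1.29]
```

```bash
python3 -m creep '[[[0,3.4,0,3.3,0,-0.4,0],[0,3.4,0,3.3,0,-0.4,0],[0,3.4,0,3.3,0,-0.4,0],[0,3.4,0,3.3,0,-0.4,0],[0,3.4,0,3.3,0,-0.4,0],[0,3.4,0,3.3,0,-0.4,0],[0,3.4,0,3.3,0,-0.4,0],[0,3.4,0,3.3,0,-0.3,0]]]'; python3 g.py 0.573 -0.187 0.25 7.5
```

```text
t: 1.7
tool_pos: [0.5014, -0.2407, 0.2518]
orientation: [-1.554, -0.095, 0.108]
force: [0.6, -0.7, 0.7]
opening: 0.0933
t 1.7 pos [ 0.5014 -0.2407  0.2518] d_tool cm [7.8 0.2 4.4] yaw 7.42 turn_y -0.08 tilt [-0.007 -1.     0.015] open 0.0933 F [ 0.58 -0.68  0.72] q [-0.54  0.02  1.57  0.01  1.57 -0.67]
```

```bash
python3 -m creep '[[[0,2,0,1.1,-0.2,0,-0.1],[0,2,0,1.1,-0.2,0,-0.1],[0,2,0,1.1,-0.2,0,-0.1],[0,1.5,0.2,0.9,-0.2,0,-0.1],[0,0.3,0,0.2,0,0,0],[0,0,0,0,0,0,0],[0,0,0,0,0,0,0],[0,0,0,0,0,0,0]]]'; python3 - <<'E'
from h import *
from g import go
go(.573,-.187,.25,7.5)
c=cam('wrist'); save(c['frame'],'w1.png')
np.set_printoptions(precision=3,suppress=True); print(proj(c,[[.573,-.187,.149],[.573,-.187,.018]]), c['R'], -c['R'].T@c['t'])
E
```

```text
t: 2.5
tool_pos: [0.5762, -0.1783, 0.2463]
orientation: [-1.564, -0.104, 0.112]
force: [0.1, 0.1, 0.0]
opening: 0.0932
t 2.5 pos [ 0.5762 -0.1783  0.2463] d_tool cm [-0.44 -0.37 -0.82] yaw 7.87 turn_y 0.37 tilt [-0.005 -1.     0.005] open 0.0932 F [0.08 0.06 0.04] q [-0.39  0.14  1.45  0.    1.56 -0.52]
[[249.31  205.501]
 [251.111 175.607]] [[ 0.991  0.137 -0.005]
 [ 0.133 -0.947  0.292]
 [ 0.036 -0.289 -0.957]] [ 0.566 -0.098  0.402]
```

View pics/w1.png

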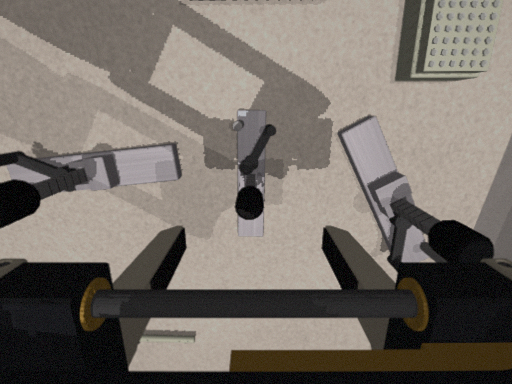

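The wrist view shows gauge B upright between the jaws, with its knob at (249,203) against a predicted (249,205). The knobs of A at (465,245) and C at (15,205) are well off the jaws. I refine the knob position, then descend.

```bash
python3 - <<'E'
from h import *
from g import go
np.set_printoptions(precision=4,suppress=True)
c=load('wrist'); v,u=np.mgrid[0:384,0:512]
P=pts(c,np.c_[u.ravel(),v.ravel()]).reshape(384,512,3)
B=(u>225)&(u<275)&(v>180)&(v<222)&(P[...,2]>.11)&(c['depth']>0)
K=P[B];zt=np.percentile(K[:,2],90);T=K[abs(K[:,2]-zt)<.005]
print(len(K),zt,T.mean(0),cv2.minEnclosingCircle(T[:,:2].astype(np.float32)), K.min(0),K.max(0))
go(*T.mean(0)[:2],zt-.0175-.008,7.5)
E
```

```text
793 0.14814320096615538 [ 0.5727 -0.1882  0.1469] ((0.5726489424705505, -0.18927700817584991), 0.015098214149475098) [ 0.5581 -0.2041  0.1166] [ 0.5873 -0.1743  0.1495]
t 2.5 pos [ 0.5761 -0.1784  0.2464] d_tool cm [-0.42 12.37 -0.98] yaw 7.85 turn_y 0.35 tilt [-0.005 -1.     0.005] open 0.0929 F [-0.31 -0.51 -0.46] q [-0.39  0.14  1.45  0.    1.56 -0.52]
```

```bash
python3 -m creep '[[[0,-0.3,0,-0.8,0,0,0],[0,0,0,-0.2,0,0,0],[0,0,2.5,0,0,0,0],[0,0,2.5,0,0,0,0],[0,0,2.5,0,0,0,0],[0,0,2,0,0,0,0],[0,0,1,0,0,0,0],[0,0,0,0,0,0,0]]]'; python3 g.py 0.5726 -0.1887 0.123 7.5
```

```text
t: 3.35
tool_pos: [0.5735, -0.1951, 0.1411]
orientation: [-1.568, -0.103, 0.103]
force: [-0.3, 0.8, -0.0]
opening: 0.0931
t 3.4 pos [ 0.5735 -0.1951  0.1411] d_tool cm [-0.    1.81  0.64] yaw 7.49 turn_y -0.01 tilt [ 0.    -1.     0.001] open 0.0931 F [-0.3   0.76 -0.02] q [-0.41  0.2   1.57  0.    1.37 -0.54]
```

```bash
python3 -m creep '[[[0,0,0.8,0.5,0,0,0],[0,0,0.8,0.2,0,0,0],[0,0,0.2,0,0,0,0],[0,0,0,0,0,0,0],[0,0,0,0,0,0,0],[0,0,0,0,0,0,0],[0,0,0,0,0,0,0],[0,0,0,0,0,0,0]]]'; python3 g.py 0.5726 -0.1887 0.123 7.5
```

```text
t: 4.15
tool_pos: [0.5752, -0.1888, 0.1268]
orientation: [-1.571, -0.108, 0.098]
force: [-0.5, 0.2, -0.3]
opening: 0.0929
t 4.2 pos [ 0.5752 -0.1888  0.1268] d_tool cm [-0.26  0.38  0.05] yaw 7.49 turn_y -0.01 tilt [ 0.006 -1.    -0.003] open 0.0929 F [-0.52  0.21 -0.28] q [-0.4   0.21  1.59  0.    1.33 -0.53]
```

```bash
python3 -m creep '[[[0,-0.3,0.4,0,0,0,0],[0.3,0,0,0,0,0,0],[0.6,0,0,0,0,0,0],[1,0,0,0,0,0,0],[1,0,0,0,0,0,0],[1,0,0,0,0,0,0],[1,0,0,0,0,0,0],[1,0,0,0,0,0,0]]]' 35; python3 g.py 0.5726 -0.1887 0.123 7.5
```

```text
t: 4.95
tool_pos: [0.572, -0.1894, 0.1225]
orientation: [-1.571, -0.108, 0.097]
force: [-0.5, 0.5, 0.1]
opening: 0.0415
t 5.0 pos [ 0.572  -0.1894  0.1225] d_tool cm [ 0.07 -0.04  0.06] yaw 7.48 turn_y -0.02 tilt [ 0.006 -1.    -0.003] open 0.0415 F [-0.54  0.47  0.08] q [-0.41  0.2   1.61  0.    1.33 -0.54]
```

```bash
python3 -m creep '[[[1,0,0,0,0,0,0],[1,0,0,0,0,0,0],[1,0,0,0,0,0,0],[1,0,0,0,0,0,0],[1,0,-1,0,0,0,0],[1,0,-1.5,0,0,0,0],[1,0,-1.5,0,0,0,0],[1,0,0,0,0,0,0]]]' 35; python3 g.py 0.539 0.143 0.28 8.1
```

```text
t: 5.75
tool_pos: [0.5706, -0.1888, 0.1641]
orientation: [-1.569, -0.105, 0.099]
force: [1.0, -0.7, -6.9]
opening: 0.0295
t 5.8 pos [ 0.5706 -0.1888  0.1641] d_tool cm [  1.23 -11.62  33.3 ] yaw 7.48 turn_y -0.62 tilt [ 0.004 -1.    -0.001] open 0.0295 F [ 1.   -0.71 -6.94] q [-0.41  0.17  1.57  0.    1.4  -0.54]
```

```bash
python3 -m creep '[[[1,0,-2.5,0,0,0,0],[1,0,-3,0,0,0,0],[1,0,-3,0.5,0,0,0],[1,0.1,-2.5,1.5,0,0,0],[1,0.2,-1,2.5,0,0,0],[1,0.2,0,3,0,-0.1,0],[1,0.2,0,3,0,-0.1,0],[1,0.2,0,3,0,-0.1,0]]]'; python3 g.py 0.539 0.143 0.28 8.1
```

```text
t: 6.55
tool_pos: [0.5578, -0.053, 0.2864]
orientation: [-1.568, -0.098, 0.105]
force: [0.2, 1.1, -6.6]
opening: 0.0293
t 6.5 pos [ 0.5578 -0.053   0.2864] d_tool cm [ 0.66  0.66 19.68] yaw 7.39 turn_y -0.71 tilt [-0.004 -1.     0.001] open 0.0293 F [ 0.23  1.08 -6.63] q [-0.19  0.01  1.51 -0.    1.62 -0.32]
```

```bash
python3 -m creep '[[[1,0.1,0,3,0,-0.1,0],[1,0.1,0,3,0,-0.1,0],[1,0.1,0,3,0,-0.1,0],[1,0.1,0,3,0,-0.1,0],[1,0.1,0,2.5,0,-0.1,0],[1,0,0,1.5,0,-0.1,0],[1,0,0,0.5,0,0,0],[1,0,0,0,0,0,0]]]'; python3 - <<'E'
from h import *
from g import go
go(.539,.143,.28,8.1)
a=cam('scene'); save(cv2.resize(a['frame'][60:320,100:420],None,fx=2,fy=2),'s2.png')
E
```

```text
t: 7.35
tool_pos: [0.5352, 0.1218, 0.2836]
orientation: [-1.565, -0.104, 0.123]
force: [-1.3, -1.4, -7.0]
opening: 0.0291
t 7.3 pos [0.5352 0.1218 0.2836] d_tool cm [0.69 0.36 2.04] yaw 8.3 turn_y 0.2 tilt [-0.012 -1.     0.003] open 0.0291 F [-1.31 -1.38 -7.01] q [ 0.13 -0.01  1.54  0.    1.63 -0.02]
```

View pics/s2.png

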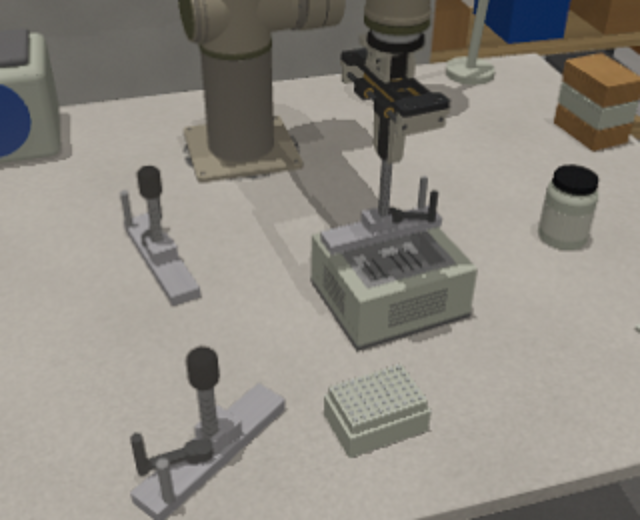

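The gauge hangs level from the knob over the bath, at crop (385,225). I fine-position it and then lower it.

```bash
python3 -m creep '[[[1,0.5,0,1.5,0,0,-0.5],[1,0.3,0,0.6,0,0,-0.2],[1,0,0,0.2,0,0,0],[1,0,1,0,0,0,0],[1,0,0.8,0,0,0,0],[1,0,0,0,0,0,0],[1,0,0,0,0,0,0],[1,0,0,0,0,0,0]]]'; python3 g.py 0.539 0.143 0.2495 8.1
```

```text
t: 8.2
tool_pos: [0.5403, 0.1427, 0.2624]
orientation: [-1.567, -0.108, 0.111]
force: [-0.2, 0.1, -6.1]
opening: 0.0289
t 8.2 pos [0.5403 0.1427 0.2624] d_tool cm [-0.12  1.29  0.05] yaw 8.0 turn_y -0.1 tilt [-0.002 -1.     0.002] open 0.0289 F [-0.23  0.1  -6.15] q [0.17 0.01 1.56 0.   1.58 0.03]
```

```bash
python3 -m creep '[[[1,-0.1,0.5,0,0,0,0],[1,0,0.4,0,0,0,0],[1,0,0.3,0,0,0,0],[1,0,0.3,0,0,0,0],[1,0,0.2,0,0,0,0],[1,0,0.2,0,0,0,0],[1,0,0,0,0,0,0],[1,0,0,0,0,0,0]]]'; python3 - <<'E'
from h import *
from g import go
go(.539,.143,.2495,8.1)
np.set_printoptions(precision=4,suppress=True)
v,u=np.mgrid[0:384,0:512]
for n in ('top','wrist','scene'):
    c=cam(n);P=pts(c,np.c_[u.ravel(),v.ravel()]).reshape(384,512,3)
    M=(abs(P[...,0]-.539)<.08)&(abs(P[...,1]-.143)<.11)&(c['depth']>0)
    B=M&(abs(P[...,2]-.119)<.007); Q=P[B]; A=np.c_[Q,np.ones(len(Q))]
    r=cv2.minAreaRect(Q[:,:2].astype(np.float32)); pl=np.linalg.lstsq(np.c_[Q[:,:2]-[.539,.143],np.ones(len(Q))],Q[:,2],rcond=None)[0]
    R=M&(abs(P[...,2]-.1)<.006); print(n,len(Q),r,'plane',pl,'rim z',np.median(P[R][:,2]))
c=load('top');save(cv2.resize(c['frame'][150:260,160:290],None,fx=4,fy=4),'t2.png')
E
```

```text
t: 9.0
tool_pos: [0.54, 0.143, 0.2458]
orientation: [-1.566, -0.112, 0.108]
force: [-2.1, 0.2, -1.2]
opening: 0.0296
t 9.0 pos [0.54   0.143  0.2458] d_tool cm [-0.1  -0.37  0.01] yaw 8.02 turn_y -0.08 tilt [ 0.002 -1.     0.002] open 0.0296 F [-2.07  0.16 -1.21] q [0.17 0.01 1.59 0.   1.54 0.03]
top 257 ((0.5392051935195923, 0.1452799141407013), (0.04093285650014877, 0.1906525045633316), 7.2383646965026855) plane [-0.0099 -0.0007  0.119 ] rim z 0.10072909642553422
wrist 2588 ((0.5367329120635986, 0.16732120513916016), (0.04118850827217102, 0.13997521996498108), 6.807531833648682) plane [-0.004  -0.0008  0.1184] rim z 0.10039600778289842
scene 374 ((0.5458679795265198, 0.14551272988319397), (0.05060504749417305, 0.19165830314159393), 6.872348785400391) plane [0.0058 0.0147 0.117 ] rim z 0.09824637364073038
```

The gauge is seated: its bar top is at 0.118–0.119, level and centred, and the wrist load has gone. I reduce the grip to 10 N, so that the grip slips before the tray force gets high, and push the probe down.

```bash
python3 -m creep '[[[1,-0.1,0.4,0,0,0,0],[1,0,0.7,0,0,0,0],[1,0,0.8,0,0,0,0],[1,0,0.8,0,0,0,0],[1,0,0.8,0,0,0,0],[1,0,0.7,0,0,0,0],[1,0,0.1,0,0,0,0],[1,0,0,0,0,0,0]]]' 10; python3 g.py 0.539 0.143 0.1835 8.1
```

```text
t: 9.95
tool_pos: [0.5398, 0.143, 0.1995]
orientation: [-1.565, -0.114, 0.107]
force: [-0.6, 0.1, 2.0]
opening: 0.0294
t 9.9 pos [0.5398 0.143  0.1995] d_tool cm [-0.09  1.6   0.01] yaw 8.04 turn_y -0.06 tilt [ 0.005 -1.     0.002] open 0.0294 F [-0.61  0.1   1.97] q [0.17 0.03 1.65 0.   1.46 0.03]
```

```bash
python3 -m creep '[[[1,0,0.2,0,0,0,0],[1,0,0.2,0,0,0,0],[1,0,0.2,0,0,0,0],[1,0,0.15,0,0,0,0],[1,0,0.15,0,0,0,0],[1,0,0.15,0,0,0,0],[1,0,0.1,0,0,0,0],[1,0,0.1,0,0,0,0]]]' ; python3 g.py 0.539 0.143 0.1835 8.1
```

```text
t: 10.75
tool_pos: [0.54, 0.143, 0.1869]
orientation: [-1.566, -0.114, 0.106]
force: [-2.8, 0.2, 1.5]
opening: 0.0301
t 10.8 pos [0.54   0.143  0.1869] d_tool cm [-0.1   0.34  0.01] yaw 8.04 turn_y -0.06 tilt [ 0.005 -1.     0.002] open 0.0301 F [-2.79  0.18  1.54] q [0.17 0.04 1.66 0.   1.43 0.03]
```

```bash
for i in 1; do python3 -m creep '[[[1,0,0.1,0,0,0,0],[1,0,0.1,0,0,0,0],[1,0,0.1,0,0,0,0],[1,0,0.1,0,0,0,0],[1,0,0,0,0,0,0],[1,0,0,0,0,0,0],[1,0,0,0,0,0,0],[1,0,0,0,0,0,0]]]' ; done; python3 g.py 0.539 0.143 0.1835 8.1
```

```text
t: 11.55
tool_pos: [0.5404, 0.1431, 0.1835]
orientation: [-1.565, -0.115, 0.105]
force: [-2.7, -0.0, 2.3]
opening: 0.0298
t 11.6 pos [0.5404 0.1431 0.1835] d_tool cm [-0.14  0.    0.01] yaw 8.04 turn_y -0.06 tilt [ 0.006 -1.     0.002] open 0.0298 F [-2.67 -0.02  2.29] q [0.17 0.04 1.67 0.   1.43 0.03]
```

```bash
python3 -m creep '[[[1,0,0.1,0,0,0,0],[1,0,0.1,0,0,0,0],[1,0,0.1,0,0,0,0],[1,0,0.1,0,0,0,0],[1,0,0,0,0,0,0],[1,0,0,0,0,0,0],[1,0,0,0,0,0,0],[1,0,0,0,0,0,0]]]' ; python3 g.py 0.539 0.143 0.1835 8.1; python3 - <<'E'
from h import *
np.set_printoptions(precision=4,suppress=True)
v,u=np.mgrid[0:384,0:512]
for n in ('top','wrist','scene'):
    c=cam(n);P=pts(c,np.c_[u.ravel(),v.ravel()]).reshape(384,512,3)
    d=(P[...,:2]-[.539,.143]); w=np.radians(8.1); x=d@[np.cos(w),np.sin(w)]; y=d@[-np.sin(w),np.cos(w)]
    M=(abs(x)<.045)&(abs(y)<.055)&(c['depth']>0)&(P[...,2]<.09); print(n,M.sum(),np.percentile(P[M][:,2],[5,25,50,75,95]))
E
```

```text
t: 12.35
tool_pos: [0.5411, 0.1432, 0.1834]
orientation: [-1.565, -0.117, 0.103]
force: [-3.3, -0.8, 3.4]
opening: 0.0296
t 12.3 pos [0.5411 0.1432 0.1834] d_tool cm [-0.21 -0.01  0.01] yaw 8.02 turn_y -0.08 tilt [ 0.009 -1.     0.002] open 0.0296 F [-3.33 -0.77  3.44] q [0.17 0.04 1.67 0.   1.42 0.03]
top 47 [0.0582 0.0626 0.0645 0.0666 0.0706]
wrist 3248 [0.0624 0.0631 0.0636 0.064  0.0647]
scene 532 [-0.7572 -0.7527 -0.7478  0.0611  0.0653]
```

The tool has stalled at 0.1834. The wrist depth puts the tray at 0.0636, so I expected contact at about 0.183. One slightly firmer press to confirm.

```bash
python3 -m creep '[[[1,0,0.3,0,0,0,0],[1,0,0.3,0,0,0,0],[1,0,0.3,0,0,0,0],[1,0,0.3,0,0,0,0],[1,0,0.3,0,0,0,0],[1,0,0.3,0,0,0,0],[1,0,0.3,0,0,0,0],[1,0,0.3,0,0,0,0]]]' ; python3 g.py 0.539 0.143 0.1835 8.1
```

```text
t: 13.3
tool_pos: [0.5543, 0.145, 0.1795]
orientation: [-1.562, -0.144, 0.075]
force: [-4.4, -0.3, 13.6]
opening: 0.0323
t 13.3 pos [0.5543 0.145  0.1795] d_tool cm [-1.52 -0.47  0.02] yaw 7.98 turn_y -0.12 tilt [ 0.044 -0.999  0.002] open 0.0323 F [-4.44 -0.29 13.62] q [0.17 0.04 1.67 0.   1.38 0.03]
```

```bash
python3 -m creep '[[[1,-0.4,0,0,0,0,0.8],[1,-0.4,0,0,0,0,0.8],[1,-0.4,0,0,0,0,0.8],[1,-0.2,0,0,0,0,0.1],[1,0,0,0,0,0,0],[1,0,0,0,0,0,0],[1,0,0,0,0,0,0],[1,0,0,0,0,0,0]]]' 5; python3 - <<'E'
from h import *
from g import go
go(.539,.143,.1835,8.1)
np.set_printoptions(precision=4,suppress=True)
v,u=np.mgrid[0:384,0:512]
for n in ('top','wrist','scene'):
    c=cam(n);P=pts(c,np.c_[u.ravel(),v.ravel()]).reshape(384,512,3)
    M=(abs(P[...,0]-.539)<.08)&(abs(P[...,1]-.143)<.11)&(c['depth']>0)
    Q=P[M&(abs(P[...,2]-.119)<.007)]
    r=cv2.minAreaRect(Q[:,:2].astype(np.float32)); pl=np.linalg.lstsq(np.c_[Q[:,:2]-[.539,.143],np.ones(len(Q))],Q[:,2],rcond=None)[0]
    print(n,len(Q),r,'plane',pl)
save(load('wrist')['frame'],'w3.png')
E
```

```text
t: 14.1
tool_pos: [0.5414, 0.1432, 0.1797]
orientation: [-1.565, -0.111, 0.107]
force: [-0.3, 0.3, 3.4]
opening: 0.0301
t 14.1 pos [0.5414 0.1432 0.1797] d_tool cm [-0.24 -0.38  0.02] yaw 7.97 turn_y -0.13 tilt [ 0.002 -1.     0.003] open 0.0301 F [-0.32  0.29  3.43] q [0.17 0.05 1.67 0.   1.42 0.03]
top 272 ((0.5412560701370239, 0.14567306637763977), (0.044428132474422455, 0.19086110591888428), 7.410120964050293) plane [-0.0115 -0.0027  0.1189]
wrist 4281 ((0.5411987900733948, 0.15050850808620453), (0.043532442301511765, 0.17534859478473663), 7.247198104858398) plane [-0.014  -0.004   0.1187]
scene 378 ((0.546494722366333, 0.14584854245185852), (0.050410810858011246, 0.1908838152885437), 6.482326507568359) plane [-0.0038  0.0093  0.1171]
```

View pics/w3.png

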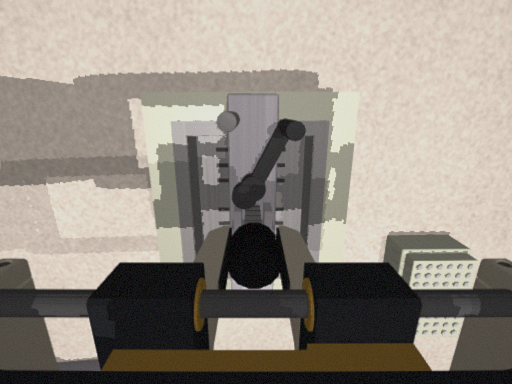

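The wrist view shows the bar flat across the bath, the open lever post at (292,130), the fixed post at (228,121) and the knob at (255,255). I release, back off upward and measure the knob height.

```bash
python3 -m creep '[[[0.9,0,0,0,0,0,0],[0.6,0,0,0,0,0,0],[0.3,0,0,0,0,0,0],[0,0,0,0,0,0,0],[0,0,0,0,0,0,0],[0,0,0,0,0,0,0],[0,0,0,0,0,0,0],[0,0,0,0,0,0,0]]]' ; python3 -m creep '[[[0,0,-0.5,0,0,0,0],[0,0,-2,0,0,0,0],[0,0,-2.5,0,0,0,0],[0,0,-2.5,0,0,0,0],[0,0,-2.5,-1,0,0,0],[0,0,0,-2,0,0,0],[0,0,0,-2,0,0,0],[0,0,0,0,0,0,0]]]'
cat > m.py <<'E'
from h import *
from g import go
np.set_printoptions(precision=4,suppress=True)
v,u=np.mgrid[0:384,0:512]
def meas(ns=('wrist','top','scene')):
  for n in ns:
    c=cam(n);P=pts(c,np.c_[u.ravel(),v.ravel()]).reshape(384,512,3); Z=P[...,2]
    M=(abs(P[...,0]-.539)<.1)&(abs(P[...,1]-.143)<.12)&(c['depth']>0)
    Q=P[M&(abs(Z-.119)<.006)]
    r=cv2.minAreaRect(Q[:,:2].astype(np.float32)); pl=np.linalg.lstsq(np.c_[Q[:,:2]-[.539,.143],np.ones(len(Q))],Q[:,2],rcond=None)[0]
    print(n,'bar',len(Q),np.array(r[0]),np.array(r[1]),round(r[2],2),'plane',pl,'rim',np.median(Z[M&(abs(Z-.1)<.005)]),'tray',np.median(Z[M&(abs(Z-.064)<.006)]) )
    K=P[M&(np.hypot(P[...,0]-.541,P[...,1]-.1435)<.02)&(Z>.17)&(Z<.23)]
    if len(K): t=K[K[:,2]>np.percentile(K[:,2],80)-.004]; print('  knobtop',len(t),np.median(t,0))
    S=M&(Z>.166)&(Z<.182)&(P[...,1]>.19)
    k,lab,st,ce=cv2.connectedComponentsWithStats(S.astype(np.uint8))
    for i in range(1,k):
        if st[i,4]>3: q=P[lab==i]; print('  post',len(q),np.median(q,0),cv2.minEnclosingCircle(q[:,:2].astype(np.float32)))
if __name__=='__main__': go(.541,.143,.1835,8.1); meas()
E
python3 m.py
```

```text
t: 15.05
tool_pos: [0.5409, 0.1428, 0.1783]
orientation: [-1.566, -0.109, 0.109]
force: [-0.5, -0.1, -0.1]
opening: 0.0806
t: 15.85
tool_pos: [0.5478, 0.0922, 0.2853]
orientation: [-1.566, -0.112, 0.109]
force: [-0.2, 1.1, -0.4]
opening: 0.0928
t 15.8 pos [0.5478 0.0922 0.2853] d_tool cm [ 0.01 10.19  5.11] yaw 8.07 turn_y -0.03 tilt [ 0.002 -1.     0.002] open 0.0928 F [-0.24  1.11 -0.39] q [ 0.07 -0.01  1.53  0.    1.62 -0.07]
wrist bar 3580 [0.5404 0.1435] [0.0401 0.1887] 7.59 plane [-0.0154 -0.0019  0.1185] rim 0.10037437961572977 tray 0.06352866602127563
  knobtop 855 [0.5416 0.1437 0.2082]
  post 165 [0.5156 0.216  0.1746] ((0.5158491134643555, 0.21538107097148895), 0.005774607416242361)
  post 157 [0.5558 0.2163 0.1739] ((0.5559073686599731, 0.21539169549942017), 0.005875743925571442)
top bar 82 [0.5424 0.1346] [0.0412 0.1329] 8.41 plane [-0.039  -0.0149  0.1195] rim 0.10074079211690887 tray 0.06423405647764091
  knobtop 36 [0.5416 0.1477 0.2087]
scene bar 352 [0.544  0.1461] [0.0506 0.1922] 5.25 plane [-0.0018  0.0061  0.1171] rim 0.09824882726413346 tray 0.06208376837522356
  knobtop 50 [0.5472 0.1449 0.2056]
  post 10 [0.5192 0.2178 0.1725] ((0.5199993848800659, 0.21633809804916382), 0.005136485211551189)
  post 13 [0.5608 0.2191 0.1716] ((0.5593652129173279, 0.21991916000843048), 0.005864670500159264)
```

Contact is confirmed: the knob top is at 0.2082 and the tray plus 145 mm is 0.2085. The posts are at (0.516,0.215) and (0.556,0.215). I move over them.

```bash
python3 -m creep '[[[0,0.2,0,3,0,0,0],[0,0.1,0,3,0,0,0],[0,0.1,0,3,0,0,0],[0,0.1,0,2.5,0,0,0],[0.2,0,0,0.7,0,0,0],[0.2,0,0,0,0,0,0],[0.2,0,0,0,0,0,0],[0.2,0,0,0,0,0,0]]]' 25; python3 g.py 0.5355 0.217 0.152 7.6
```

```text
t: 16.8
tool_pos: [0.5312, 0.2233, 0.2815]
orientation: [-1.565, -0.11, 0.119]
force: [-0.5, -0.2, 0.0]
opening: 0.075
t 16.8 pos [0.5312 0.2233 0.2815] d_tool cm [ 0.4  12.95 -0.72] yaw 8.35 turn_y 0.75 tilt [-0.005 -1.     0.003] open 0.075 F [-0.52 -0.17  0.04] q [0.31 0.05 1.48 0.   1.62 0.16]
```

```bash
python3 -m creep '[[[0.2,0.4,0,-0.7,0,0.7,-0.2],[0.2,0,2,0,0,0,0],[0.2,0,2,0,0,0,0],[0.2,0,2,0,0,0,0],[0.2,0,1.5,0,0,0,0],[0.2,0,0,0,0,0,0],[0.2,0,0,0,0,0,0],[0.2,0,0,0,0,0,0]]]' 25; python3 g.py 0.5355 0.217 0.152 7.6
```

```text
t: 17.6
tool_pos: [0.5408, 0.2089, 0.2067]
orientation: [-1.567, -0.098, 0.092]
force: [0.1, 0.5, 0.1]
opening: 0.0741
t 17.6 pos [0.5408 0.2089 0.2067] d_tool cm [-0.45  5.47  0.86] yaw 6.93 turn_y -0.67 tilt [ 0.004 -1.     0.001] open 0.0741 F [0.05 0.53 0.12] q [0.28 0.08 1.58 0.   1.47 0.16]
```

```bash
python3 -m creep '[[[0.2,-0.3,0,0.5,0,-0.4,0],[0.2,-0.1,0,0.3,0,-0.2,0],[0.2,0,0,0,0,0,0],[0.2,0,1.2,0,0,0,0],[0.2,0,1.2,0,0,0,0],[0.2,0,0.4,0,0,0,0],[0.2,0,0,0,0,0,0],[0.2,0,0,0,0,0,0]]]' 25; python3 g.py 0.5355 0.217 0.152 7.6
```

```text
t: 18.4
tool_pos: [0.5364, 0.2179, 0.1785]
orientation: [-1.566, -0.11, 0.099]
force: [-1.0, -0.1, 0.4]
opening: 0.0744
t 18.4 pos [0.5364 0.2179 0.1785] d_tool cm [-0.12  2.65 -0.08] yaw 7.63 turn_y 0.03 tilt [ 0.007 -1.     0.002] open 0.0744 F [-1.01 -0.08  0.39] q [0.3  0.1  1.62 0.   1.42 0.16]
```

```bash
python3 -m creep '[[[0.2,-0.1,0.8,0,0,0,0],[0.2,0,0.8,0,0,0,0],[0.2,0,0.7,0,0,0,0.2],[0.2,0,0.4,0,0,0,0.2],[0.2,0,0,0,0,0,0],[0.3,0,0,0,0,0,0],[0.36,0,0,0,0,0,0],[0.36,0,0,0,0,0,0]]]' 25; python3 g.py 0.5355 0.217 0.152 7.6;  python3 - <<'E'
from m import *
meas(['wrist']); save(load('wrist')['frame'],'w4.png')
E
```

```text
t: 19.2
tool_pos: [0.5358, 0.2177, 0.1493]
orientation: [-1.566, -0.104, 0.104]
force: [-0.3, 0.9, 0.3]
opening: 0.0606
t 19.2 pos [0.5358 0.2177 0.1493] d_tool cm [-0.04 -0.27 -0.06] yaw 7.61 turn_y 0.01 tilt [-0.    -1.     0.002] open 0.0606 F [-0.31  0.93  0.28] q [0.3  0.12 1.64 0.   1.37 0.16]
wrist bar 3525 [0.5419 0.1685] [0.0501 0.1406] 8.03 plane [-0.0163 -0.0087  0.119 ] rim 0.10037589892600227 tray 0.06376713244364574
  post 588 [0.5011 0.2206 0.1748] ((0.49865826964378357, 0.2125307321548462), 0.011577541939914227)
  post 597 [0.5693 0.2306 0.1746] ((0.5740108489990234, 0.2225416898727417), 0.011675450019538403)
  post 460 [0.5157 0.2185 0.1743] ((0.5157595872879028, 0.21672344207763672), 0.006308188661932945)
  post 437 [0.5556 0.2187 0.1738] ((0.5563796758651733, 0.2173134684562683), 0.006503968499600887)
```

View pics/w4.png

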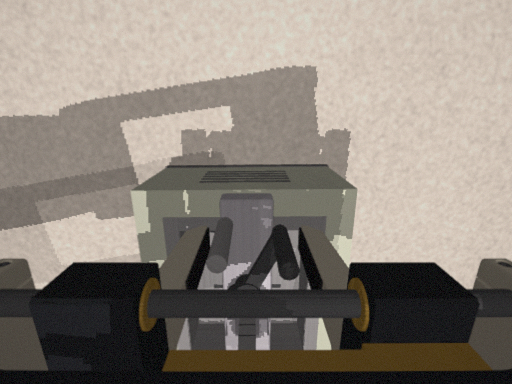

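Both posts stand between the fingers: fixed at (222,245), lever at (287,250). I now close while shifting towards −x, so the fixed post's finger stays almost touching.

```bash
python3 -m creep '[[[0.40,0,-0.25,0,0,0,0],[0.43,-0.1,0,0,0,0,0],[0.47,-0.2,0,0,0,0,0],[0.51,-0.2,0,0,0,0,0],[0.55,-0.2,0,0,0,0,0],[0.58,-0.1,0,0,0,0,0],[0.58,0,0,0,0,0,0],[0.58,0,0,0,0,0,0]]]' 25; python3 g.py 0.5225 0.216 0.151 7.6; python3 -c "
from m import *
meas(['wrist'])"
```

```text
t: 20.05
tool_pos: [0.5272, 0.2171, 0.1528]
orientation: [-1.565, -0.105, 0.104]
force: [0.1, 0.3, 0.4]
opening: 0.0392
t 20.1 pos [0.5272 0.2171 0.1528] d_tool cm [-0.48  0.18 -0.04] yaw 7.64 turn_y 0.04 tilt [ 0.001 -1.     0.003] open 0.0392 F [0.14 0.34 0.42] q [0.3  0.1  1.67 0.   1.38 0.17]
wrist bar 2754 [0.5364 0.1658] [0.0408 0.1441] 7.72 plane [-0.0078 -0.0043  0.1185] rim 0.10037910510423388 tray 0.06389261492062609
  knobtop 13 [0.5379 0.1555 0.1745]
  post 904 [0.5085 0.2208 0.174 ] ((0.5055017471313477, 0.21729332208633423), 0.014490810222923756)
  post 909 [0.5464 0.2248 0.1741] ((0.5484203100204468, 0.22345514595508575), 0.014531333930790424)
```

```bash
python3 -m creep '[[[0.62,0,0,0,0,0,0],[0.64,-0.1,0,0,0,0,0],[0.67,-0.1,0,0,0,0,0],[0.70,-0.1,0,0,0,0,0],[0.73,-0.1,0,0,0,0,0],[0.73,0,0,0,0,0,0],[0.73,0,0,0,0,0,0],[0.73,0,0,0,0,0,0]]]' 25; python3 g.py 0.5225 0.216 0.151 7.6
```

```text
t: 20.9
tool_pos: [0.5206, 0.2162, 0.1528]
orientation: [-1.566, -0.101, 0.109]
force: [-3.6, -0.3, 2.8]
opening: 0.0253
t 20.9 pos [0.5206 0.2162 0.1528] d_tool cm [ 0.18  0.18 -0.05] yaw 7.66 turn_y 0.06 tilt [-0.005 -1.     0.002] open 0.0253 F [-3.57 -0.28  2.76] q [0.3  0.09 1.68 0.   1.38 0.17]
```

```bash
python3 -m creep '[[[0.8,0,0,0,0,0,0],[0.9,0,0,0,0,0,0],[1,0,0,0,0,0,0],[1,0,0,0,0,0,0],[1,0,0,0,0,0,0],[1,0,0,0,0,0,0],[1,0,0,0,0,0,0],[1,0,0,0,0,0,0]]]' 30; python3 g.py 0.5225 0.216 0.151 7.6; python3 m.py
```

```text
t: 21.7
tool_pos: [0.5202, 0.2162, 0.1531]
orientation: [-1.566, -0.1, 0.11]
force: [-3.1, -0.5, 2.2]
opening: 0.023
t 21.7 pos [0.5202 0.2162 0.1531] d_tool cm [ 0.23  0.2  -0.05] yaw 7.66 turn_y 0.06 tilt [-0.006 -1.     0.002] open 0.023 F [-3.07 -0.47  2.18] q [0.3  0.09 1.68 0.   1.38 0.17]
t 21.7 pos [0.5202 0.2162 0.1531] d_tool cm [ 1.07 -3.07 -7.53] yaw 7.66 turn_y -0.44 tilt [-0.006 -1.     0.002] open 0.023 F [-3.07 -0.47  2.18] q [0.3  0.09 1.68 0.   1.38 0.17]
wrist bar 1783 [0.5365 0.1662] [0.0416 0.1437] 7.86 plane [-0.0182 -0.004   0.1186] rim 0.10040202835361116 tray 0.06370849286359975
  knobtop 14 [0.539  0.1558 0.1748]
  post 1700 [0.52   0.2217 0.1743] ((0.5195989608764648, 0.22404858469963074), 0.027213316410779953)
top bar 261 [0.5434 0.1156] [0.0409 0.1306] 7.1 plane [0.0077 0.0015 0.1189] rim 0.10051773170200784 tray 0.06441487260969427
  knobtop 44 [0.5415 0.1446 0.2093]
scene bar 374 [0.544  0.1452] [0.0438 0.1911] 6.85 plane [0.0017 0.0046 0.1168] rim 0.09822315951092073 tray 0.06220637897880602
  knobtop 52 [0.5462 0.1445 0.2053]
  post 66 [0.5169 0.2139 0.1736] ((0.5243922472000122, 0.21311472356319427), 0.029783090576529503)
```

It is fully squeezed: 23 mm over both posts, and the bar is still flat. I open, retreat straight up and verify.

```bash
python3 -m creep '[[[0.7,0,0,0,0,0,0],[0.6,0,0,0,0,0,0],[0.5,0,0,0,0,0,0],[0.4,0,0,0,0,0,0],[0.3,0,0,0,0,0,0],[0.3,0,0,0,0,0,0],[0.3,0,0,0,0,0,0],[0.3,0,0,0,0,0,0]]]' 25; python3 -m creep '[[[0.3,0,-1,0,0,0,0],[0.3,0,-2,0,0,0,0],[0.3,0,-3,0,0,0,0],[0.3,0,-3,0,0,0,0],[0.3,0,-3,0,0,0,0],[0.3,0,-2,-2,0,0,0],[0.3,0,0,-4,0,0,0],[0.3,0,0,-3,0,0,0]]]'; python3 -m creep '[[[0.3,0,0,-3,0,0,0],[0.3,0,0,-1,0,0,0],[0.3,0,0,0,0,0,0],[0.3,0,0,0,0,0,0],[0.3,0,0,0,0,0,0],[0.3,0,0,0,0,0,0],[0.3,0,0,0,0,0,0],[0.3,0,0,0,0,0,0]]]'; python3 m.py; python3 -c "
from h import *
save(load('wrist')['frame'],'w5.png')"
```

```text
t: 22.65
tool_pos: [0.5223, 0.2159, 0.1532]
orientation: [-1.566, -0.103, 0.106]
force: [-0.9, 0.3, 1.0]
opening: 0.0652
t: 23.45
tool_pos: [0.5337, 0.1276, 0.304]
orientation: [-1.566, -0.11, 0.109]
force: [0.4, 0.9, 0.2]
opening: 0.0651
t: 24.25
tool_pos: [0.5397, 0.0876, 0.3081]
orientation: [-1.565, -0.114, 0.105]
force: [0.1, -0.3, -0.3]
opening: 0.0653
t 24.2 pos [0.5397 0.0876 0.3081] d_tool cm [ 0.83 12.48  5.44] yaw 8.0 turn_y -0.1 tilt [ 0.006 -1.     0.003] open 0.0653 F [ 0.11 -0.3  -0.32] q [ 0.06 -0.04  1.52  0.    1.65 -0.07]
wrist bar 2958 [0.5398 0.1433] [0.04   0.1896] 7.47 plane [ 0.0028 -0.0003  0.1182] rim 0.10037263022012843 tray 0.06349442232319423
  knobtop 725 [0.5396 0.1432 0.2083]
  post 135 [0.5271 0.2185 0.1742] ((0.5272483825683594, 0.21834051609039307), 0.005740214604884386)
  post 139 [0.514  0.2155 0.1741] ((0.5138524770736694, 0.21540623903274536), 0.005898662377148867)
top bar 74 [0.5364 0.1718] [0.0401 0.0493] 6.65 plane [-0.0177  0.0028  0.1188] rim 0.10055495862166963 tray 0.0635875422275286
  knobtop 28 [0.5382 0.1471 0.21  ]
scene bar 383 [0.5436 0.1452] [0.0426 0.1926] 6.04 plane [0.0081 0.0026 0.1166] rim 0.09805153183597282 tray 0.062070711028091675
  knobtop 49 [0.545  0.1427 0.2056]
  post 24 [0.5249 0.2182 0.1715] ((0.523751437664032, 0.22166739404201508), 0.012868907302618027)
```

View pics/w5.png

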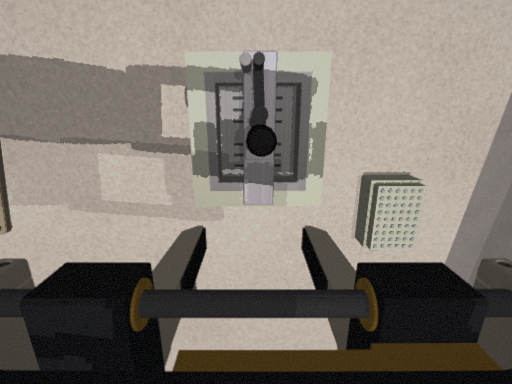

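The wrist view shows the gauge flat across the bath. The posts, at (246,60) and (258,60), are 13.7 mm apart (13 mm when fully locked). The tip is at tray height: 0.2083 − 0.145 = 0.0633, against 0.0635. I hand the job in.

```bash
python3 -c "
from plant import robot
print(robot.close_job())"
```

```text
the job is handed in; nothing more can be done
None
```

The job is done and handed in at about 24 s. I set the smallest gauge (190 mm bar) flat across the middle of the bath's mouth, pushed the probe down onto the tray, locked it by squeezing the two posts together, and let go.

**Last checks, from the wrist camera:**
- **Bar:** its top is at 0.118 m, level to about 0.003 rad. It sits about 1 mm from the mouth's centre and within 1° of the bath's long axis.
- **Probe tip:** about 0.063 m high, worked out from the knob, against the tray at 0.0635 m.
- **Lock:** the posts are 13.7 mm apart centre to centre, against about 13 mm when fully locked. That puts the lever at about 0.54 rad.
- **Bystanders:** I never touched the rack, jar or pipette, but I did not measure their positions again at the end.

**What disagreed or went wrong:**
- **Confirming press:** pressing once more to confirm contact made the tool drift about 13 mm sideways and tilt about 0.04 rad. The wrist force was about 14 N at the end of that press. I brought it back, and the gauge measured flat again before I locked it. I did not measure the gauge during the drift.
- **Camera agreement:** the scene camera reads about 2–3 mm lower than the wrist camera throughout, close to its stated calibration error.

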